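# Fetch the ordering tablet from the crowded crate and prop it on its stand

### The arm

A 6-joint arm with a two-finger parallel gripper is mounted at the origin on the work surface. World frame = base frame: x ahead of the robot, y to its left, z up, the work surface at z = 0. Lengths are in mm, angles in rad, forces in N, time in s.
With the tool pointing down it reaches from about 400 to 825 mm from the base axis. Payload 7 kg.
Tool frame: the origin (TCP) lies at the very end of the fingers, on their centre line; the grasp point (between the pads) lies 19 mm behind it; z points along the fingers, y is the line along which they close (so a half turn about z gives the same grasp; the last joint's range is limited). The gripper opens to 88 mm and grips with 3 to 60 N. Pads are 19 mm wide; open, the fingers measure 130 mm over their backs; the gripper's body (78 mm by 193 mm) begins 47 mm behind the grasp point.
Start: joints at [-0.821, 0.359, 0.012, 0, -1.224, -0.288], TCP at [300.725, -604.285, 226.561] pointing down, gripper open.
Joint ranges: [-3.07, 3.07], [-1.43, 2.12], [-1.02, 1.25], [-3.03, 1.67], [-3.05, -0], [-3.03, 3.03]. Speed limits (rad/s): [2.39, 2.39, 3.01, 3.14, 3.14, 3.14].

### API

Orientations are given as a unit quaternion [x, y, z, w].
In Python, from plant import bot gives the robot as it stands. Calls block until the motion is done:
- bot.move_ptp(position, orientation): joint-space move of the TCP to a pose.
- bot.line_to(position, velocity=150, ori=None): straight line of the TCP; ori=None keeps the orientation; velocity is the mean speed in mm/s.
- bot.move_joints(angles): joint-space move.
- bot.move_gripper(opening, force=None): finger opening in mm; force is the grip in N (None keeps the last); returns when the fingers have stopped.
- bot.pause(seconds).
- bot.solve_ik(position, orientation): joint angles nearest the present ones, or None.
- bot.read_state(): the state.
- bot.camera(name): name is "scene" or "side" or "wrist"; returns the picture (420x560x3 uint8, red, green, blue); there is no depth.
- bot.get_calibration(name): a dict with "fx", "fy", "cx", "cy" (pixels), "distortion" ([k1, k2, p1, p2, k3] as OpenCV has them; the pictures are not rectified), "view" (4x4, takes a point from world to camera coordinates); the wrist camera has in their place "T_tool_cam" (4x4, takes a point from camera to tool coordinates, whose origin is the TCP and whose axes are the flange's). Camera axes: x right, y up, looking along -z (the intrinsics and any distortion apply to the point x, -y, -z); pixel columns grow to the right and rows downward; lengths in mm; the calibration is good to about 2 mm. A picture is of the moment at which its call begins: read the wrist's pose just before it. get_calibration takes no time and is no camera call.
A pose or a line that the arm cannot do raises bot.Unreachable and nothing moves.
- bot.close_job(): hands the job in; it is judged then, once.
The state is a dict: "t": time; "joint_pos": joint angles; "qvel": joint speeds; "tau": joint torques, N m; "tcp_pos": TCP position; "eef_rot": TCP orientation; "contact_force": force on the tool from outside, world axes, zero at the start; "moment": the same for the moment, N m; "width": finger opening in mm; "finger_force": force on a finger pad.
Only numpy, scipy, OpenCV 4.12 (cv2) and the standard library are available. Lean on these libraries where they do the work, as an engineer would, in place of code of your own. Each camera call takes 0.05 s, during which the arm holds its last target. There are 200 camera calls.

### The job

Get this table ready for its guests: first clear the little red-capped jar off the steel tablet stand by setting it upright, wholly on the round cork coaster. Then take the orange-cased ordering tablet out of the crowded blue crate and lean it centred on the stand, lower edge in the trough behind the front lip, leaning well back on the back rest with the screen towards the guests (the lip side). Drop neither of them, and leave everything else where it is.

Things in the scene. Friction and masses are not known exactly. Their poses are not given: they have to be found in the camera images.
- tablet: Orange-cased tablet with black screen, a slab 10 (own x) x 180 (y, width) x 150 (z, height) mm, about 0.4 kg. Origin at its centre; +x points out of the screen, z from lower to upper edge. It starts in any of the crate's three slots, leaning back 30 degrees: upper edge towards the crate's -x, screen facing up and to its +x.
- tablet_foot (a point): Middle of the tablet's lower edge face, 75 mm below its centre; axes as the tablet's.
- tablet_top (a point): Middle of the tablet's upper edge face, 75 mm above its centre; axes as the tablet's.
- crate: Fixed open blue crate 198 (x) x 290 (y) x 72 (z) mm, origin under its centre, floor and walls 6 mm. At y = -139 to +53 mm three slots across x, 58 mm wide inside, pitch 64 mm, with 6 mm dividers as high as the walls; in each a slab leans 30 degrees from vertical over the slot's -x wall, 64 mm above the rim. Side bin at y = +59 to +139 mm with bottle and tumbler.
- board: Bystander in the crate: pale wooden board 10 x 170 x 128 mm, leaning in a slot parallel to the tablet; origin 75 mm above its lower edge, axes as the tablet's.
- platter: Bystander in the crate: white ceramic platter 10 x 160 x 128 mm, leaning in a slot parallel to the tablet; origin 75 mm above its lower edge, axes as the tablet's.
- sauce: Bystander in the crate's side bin: amber bottle, diameter 56, height 150 mm; origin under its centre, z up.
- tumbler: Bystander in the crate's side bin: steel tumbler, diameter 62, height 85 mm; origin under its centre, z up.
- stand: Fixed steel stand, origin on the table under the middle of its trough, +x to the guests. Base plate 6 mm thick, 210 mm along y, x -70 to +36 mm. Back rest: upright plate 150 mm wide, front face at x = -30, back at -36 mm, top edge 85 mm above the table. Front lip x = +30 to +36 mm, top 20 mm above the table. Trough between them 60 mm wide.
- stand_trough (a point): Middle of the trough's floor, 6 mm above the stand's origin; axes as the stand's.
- jar: Small glass jar with red cap, diameter 44, height 75 mm, about 0.14 kg; origin under its centre, z up. It starts standing in the stand's trough.
- coaster: Fixed round cork coaster, diameter 90, 5 mm thick; origin under its centre, z up.
- dish_a: Bystander: white side-dish bowl, diameter 100, height 32 mm; origin under its centre.
- dish_b: Bystander: blue side-dish bowl, diameter 100, height 32 mm; origin under its centre.
- cup: Bystander: steel cup, diameter 68, height 75 mm; origin under its centre.
- spoon: Bystander: spoon lying on the table along its own x, 180 mm long; origin under its middle.

How it is judged:
By the outcome, as a careful person would: the job done as asked, in the order asked, and still so for the second after the job is handed in, with the robot touching nothing.
It also fails if it takes over 67 s, if anything falls off the work surface, if the arm or the gripper's body presses on something with over 40 N, if the wrist force passes 120 N, or if a joint passes its speed limit or range.

## Working session

There is one attempt and no reset: what is moved stays moved. The work goes in short steps, each a Python script; the robot and the scene stay as the last script left them, time stands still between calls to the robot, and variables do not carry over. Pictures are saved under pics/ and viewed, at most 12 in all, crops included, and the job is handed in when it is done.

```bash
ls; mkdir -p pics; python3 - <<'E'
from plant import bot
import cv2, numpy as np
for n in ("scene","side","wrist"):
    im=bot.camera(n); cv2.imwrite(f"pics/{n}0.png",im[:,:,::-1])
    c=bot.get_calibration(n); print(n,{k:np.round(v,3).tolist() for k,v in c.items()})
print(bot.read_state())
E
```

```text
pics
scene {'fx': 401.948, 'fy': 401.948, 'cx': 278.427, 'cy': 210.36, 'distortion': [-0.058, 0.0, 0.0, 0.0, 0.0], 'view': [[0.743, 0.669, 0.008, -387.331], [-0.547, 0.601, 0.583, 225.547], [0.385, -0.437, 0.813, -1326.542], [0.0, 0.0, 0.0, 1.0]]}
side {'fx': 401.475, 'fy': 401.475, 'cx': 283.889, 'cy': 212.731, 'distortion': [0.027, 0.0, 0.0, 0.0, 0.0], 'view': [[-0.95, -0.311, 0.014, 525.472], [0.232, -0.676, 0.7, -187.7], [-0.208, 0.669, 0.714, -1102.009], [0.0, 0.0, 0.0, 1.0]]}
wrist {'fx': 297.847, 'fy': 297.847, 'cx': 276.767, 'cy': 207.934, 'distortion': [-0.026, 0.0, 0.0, 0.0, 0.0], 'T_tool_cam': [[-0.001, 0.965, 0.263, 71.45], [1.0, 0.001, 0.0, -0.022], [0.0, 0.263, -0.965, -157.092], [0.0, 0.0, 0.0, 1.0]]}
{'t': 0.15, 'joint_pos': array([-8.20891092e-01,  3.59206529e-01,  1.12603920e-02, -2.19648593e-04,
       -1.22409530e+00, -2.88080928e-01]), 'qvel': array([-0.00147033, -0.00346187,  0.00063996,  0.00062875, -0.0005472 ,
        0.00012728]), 'tau': array([-2.48422279e-03, -5.83277249e+01,  2.93290168e+01,  7.00136662e+00,
        8.75492929e-03, -1.22674160e-04]), 'tcp_pos': array([ 300.55620336, -603.98094579,  225.85056247]), 'eef_rot': array([-2.28829126e-01,  9.73466400e-01,  5.91796468e-04, -2.19122530e-04]), 'contact_force': array([ 0.04665544, -0.30194674,  0.90235993]), 'moment': array([-0.02083533, -0.00068265,  0.03731179]), 'finger_force': 0.0, 'width': 87.76811838014562}
```

View pics/scene0.png

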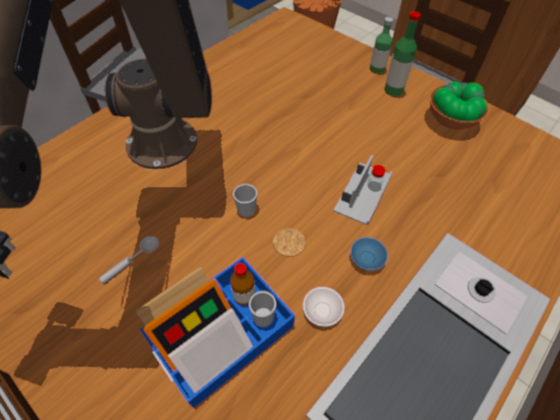

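View pics/side0.png

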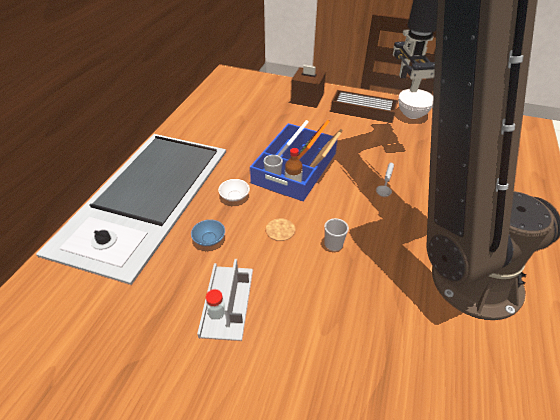

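The scene view shows the tablet in the middle slot at (188,320), with the board behind it and the platter in front. The jar is at (378,175), the coaster at (289,242). The side view agrees, with the jar cap at (214,297).

```bash
cat > h.py <<'E'
import numpy as np, cv2
from scipy.spatial.transform import Rotation as R
from plant import bot
def shot(n,name=None):
    s=bot.read_state(); im=bot.camera(n); c=bot.get_calibration(n)
    if n=="wrist":
        T=np.eye(4); T[:3,:3]=R.from_quat(s["eef_rot"]).as_matrix(); T[:3,3]=s["tcp_pos"]
        V=np.linalg.inv(T@np.array(c["T_tool_cam"]))
    else: V=np.array(c["view"])
    K=np.array([[c["fx"],0,c["cx"]],[0,c["fy"],c["cy"]],[0,0,1]])
    if name: cv2.imwrite(f"pics/{name}.png",im[:,:,::-1])
    return dict(im=im,V=V,K=K,d=np.array(c["distortion"]))
def rays(S,px):
    u=cv2.undistortPoints(np.array(px,float).reshape(-1,1,2),S["K"],S["d"]).reshape(-1,2)
    d=np.c_[u[:,0],-u[:,1],-np.ones(len(u))]@S["V"][:3,:3]
    return -S["V"][:3,:3].T@S["V"][:3,3], d/np.linalg.norm(d,axis=1)[:,None]
def onz(S,px,z):
    o,d=rays(S,px); return o+d*((z-o[2])/d[:,2])[:,None]
def tri(obs):
    A=0;b=0
    for S,p in obs:
        o,d=rays(S,[p]); P=np.eye(3)-np.outer(d[0],d[0]); A=A+P;b=b+P@o
    return np.linalg.solve(A,b)
def mask(S,lo,hi):
    m=cv2.inRange(cv2.cvtColor(S["im"],cv2.COLOR_RGB2HSV),np.array(lo),np.array(hi))
    return m
def blobs(m,amin=30):
    cs,_=cv2.findContours(m,cv2.RETR_EXTERNAL,cv2.CHAIN_APPROX_NONE)
    return sorted([c for c in cs if cv2.contourArea(c)>amin],key=cv2.contourArea,reverse=True)
def cen(c):
    m=cv2.moments(c); return np.array([m["m10"],m["m01"]])/m["m00"]
def q(a,tilt=0):  # tool down, closing axis y at world azimuth a (rad)
    y=np.array([np.cos(a),np.sin(a),0]); z=np.array([0,0,-1.]); x=np.cross(y,z)
    return R.from_matrix(np.c_[x,y,z]).as_quat()
E
python3 - <<'E'
from h import *
np.set_printoptions(precision=1,suppress=True)
for n in("scene","side"):
    S=shot(n)
    for c in blobs(mask(S,(0,200,120),(4,255,255)))[:4]+blobs(mask(S,(174,200,120),(180,255,255)))[:2]: print(n,"red",cen(c),cv2.contourArea(c),onz(S,[cen(c)],81)[0])
    for c in blobs(mask(S,(105,180,60),(125,255,255)),150)[:3]:
        print(n,"blue",cen(c),cv2.contourArea(c)); h=cv2.approxPolyDP(cv2.convexHull(c),4,True).reshape(-1,2); print(np.c_[h,onz(S,h,72)])
    for p in ([(289,242)] if n=="scene" else [(280,230)]): print("coaster px",cv2.cvtColor(S["im"],cv2.COLOR_RGB2HSV)[p[0][1]-2:p[0][1]+3,p[0][0]] if 0 else cv2.cvtColor(S["im"],cv2.COLOR_RGB2HSV)[p[1],p[0]-3:p[0]+4:3].tolist(), onz(S,[p],5))
S=shot("scene"); a=cv2.resize(S["im"][140:240,310:420],None,fx=5,fy=5,interpolation=cv2.INTER_CUBIC)
T=shot("side"); b=cv2.resize(T["im"][250:350,180:270],None,fx=5,fy=5,interpolation=cv2.INTER_CUBIC)
cv2.imwrite("pics/st.png",cv2.resize(np.hstack([a,b]),None,fx=.8,fy=.8)[:,:,::-1])
E
```

```text
scene red [173.7 333.5] 185.5 [ 562.9 -390.9   81. ]
scene red [378.4 170.3] 78.5 [628.6 310.4  81. ]
scene red [240.  269.2] 73.5 [ 558.7 -181.1   81. ]
scene red [414.9  14.2] 37.5 [ 253.2 1164.    81. ]
scene blue [241.4 336.6] 2598.5
[[ 242.   258.   536.6 -153.    72. ]
 [ 292.   314.   723.2 -179.3   72. ]
 [ 292.   323.   737.1 -195.3   72. ]
 [ 194.   406.   704.8 -459.2   72. ]
 [ 144.   334.   511.4 -435.8   72. ]]
coaster px [[15, 136, 185], [15, 138, 188], [16, 134, 202]] [[567.2  -8.1   5. ]]
side red [213.8 296.7] 159.0 [626.5 317.9  81. ]
coaster px [[17, 123, 247], [15, 128, 241], [15, 129, 240]] [[565.8  -1.3   5. ]]
```

View pics/st.png

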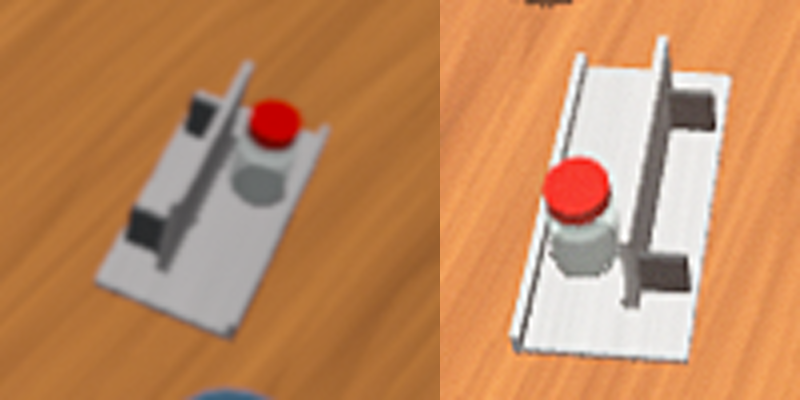

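The crop shows the jar near the stand's +y end in the trough, lip on the side away from the robot. Jar is at about (627,314). Next, wrist views over the stand and the crate.

```bash
python3 - <<'E'
from h import *
np.set_printoptions(precision=2,suppress=True)
print(R.from_quat(bot.read_state()["eef_rot"]).as_matrix())
for a in(np.pi/2,-np.pi/2):
    for p in([590,-300,300],[590,270,280]): print(a,p,bot.solve_ik(p,q(a)))
a=np.pi/2 if bot.solve_ik([590,270,280],q(np.pi/2)) is not None and abs(bot.solve_ik([590,270,280],q(np.pi/2))[5])<2.6 else -np.pi/2
print("use",a)
bot.move_ptp([590,-300,320],q(a)); bot.pause(.2); A=shot("wrist","w1")
bot.move_ptp([590,270,280],q(a)); bot.pause(.2); B=shot("wrist","w2")
import pickle; pickle.dump((A,B),open("w.pkl","wb"))
print(bot.read_state()["t"])
E
```

```text
[[-0.9  -0.45 -0.  ]
 [-0.45  0.9   0.  ]
 [ 0.    0.   -1.  ]]
1.5707963267948966 [590, -300, 300] [-0.18  0.3   0.1   0.   -1.36 -1.39]
1.5707963267948966 [590, 270, 280] [ 0.73  0.29  0.03  0.   -1.31 -2.3 ]
-1.5707963267948966 [590, -300, 300] [-0.18  0.3   0.1   0.   -1.36  1.75]
-1.5707963267948966 [590, 270, 280] [ 0.73  0.29  0.03  0.   -1.31  0.84]
use 1.5707963267948966
4.4917
```

View pics/w1.png

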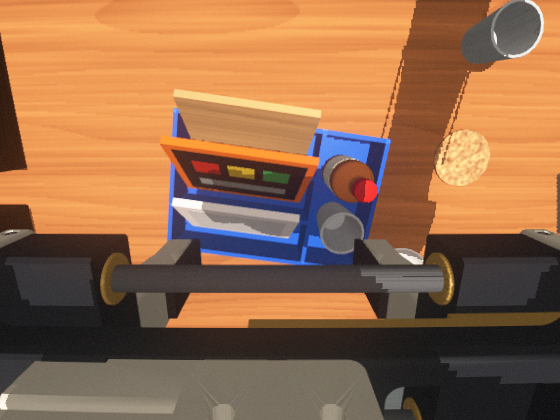

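View pics/w2.png

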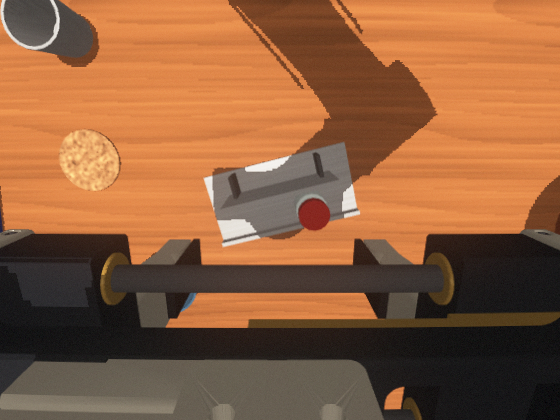

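The crate view shows the tablet's upper edge from about (163,141) to (318,160), with the crate yawed a little. The stand view shows base back corners at about (205,179) and (345,143), the cap at (314,214) and the coaster at (90,160). Next I measure these by mask.

```bash
python3 - <<'E'
from h import *
import pickle
np.set_printoptions(precision=1,suppress=True)
A,B=pickle.load(open("w.pkl","rb"))
# cap
m=mask(B,(0,180,60),(5,255,255))|mask(B,(174,180,60),(180,255,255))
for c in blobs(m)[:2]: (p,r)=cv2.minEnclosingCircle(c); print("cap",p,r,onz(B,[p,(p[0]+r,p[1])],81))
# coaster
for S,w in((A,"A"),(B,"B")):
    hsv=cv2.cvtColor(S["im"],cv2.COLOR_RGB2HSV); g=(463,157) if w=="A" else (90,160)
    print(w,hsv[g[1],g[0]-4:g[0]+5:2].tolist(),hsv[g[1]+5,g[0]-48:g[0]-40:3].tolist())
    E=cv2.GaussianBlur(S["im"],(5,5),0)[:,:,2]  # blue channel: cork is paler
    x0,y0=g[0]-45,g[1]-45; roi=E[y0:y0+90,x0:x0+90]
    t,mm=cv2.threshold(roi,0,255,cv2.THRESH_OTSU); mm=cv2.morphologyEx(mm,cv2.MORPH_OPEN,np.ones((5,5)));mm=cv2.morphologyEx(mm,cv2.MORPH_CLOSE,np.ones((7,7)))
    for c in blobs(mm,300)[:2]:
        e=cv2.fitEllipse(cv2.convexHull(c)); p=np.array(e[0])+[x0,y0]; W=onz(S,(cv2.convexHull(c).reshape(-1,2)+[x0,y0]),5)[:,:2]
        print("coaster",t,p,e[1],onz(S,[p],5)[0],cv2.minEnclosingCircle(W.astype(np.float32)))
# stand corners, by hand
P=onz(B,[(205,179),(345,143)],6); L=onz(B,[(359,213),(223,245)],20)
print("stand",P,L,np.linalg.norm(P[0]-P[1]),np.linalg.norm(L[0]-L[1]),[np.degrees(np.arctan2(*(v[:2][::-1]))) for v in(P[1]-P[0],L[0]-L[1])])
# tablet
for c in blobs(mask(A,(5,200,120),(14,255,255)),100)[:3]:
    h=cv2.approxPolyDP(cv2.convexHull(c),3,True).reshape(-1,2); print("or",cv2.contourArea(c)); print(np.c_[h,onz(A,h,136)])
for c in blobs(mask(A,(105,180,60),(125,255,255)),150)[:3]:
    h=cv2.approxPolyDP(cv2.convexHull(c),4,True).reshape(-1,2); print("blue",cv2.contourArea(c)); print(np.c_[h,onz(A,h,72)])
a=cv2.resize(A["im"][85:275,150:400],None,fx=3.2,fy=3.2,interpolation=cv2.INTER_CUBIC); cv2.imwrite("pics/w1c.png",a[:,:,::-1][:600])
b=cv2.resize(B["im"][130:255,190:370],None,fx=4.4,fy=4.4,interpolation=cv2.INTER_CUBIC); cv2.imwrite("pics/w2c.png",b[:,:,::-1])
E
```

```text
cap (313.5, 214.5) 15.572511672973633 [[624.7 314.6  81. ]
 [624.7 334.1  81. ]]
A [[18, 118, 250], [17, 128, 246], [15, 134, 239], [15, 136, 232], [16, 126, 247]] [[11, 163, 128], [11, 162, 129], [10, 169, 131]]
coaster 75.0 [470.8 182.6] (78.91722106933594, 180.48391723632812) [604.6  13.7   5. ] ((575.2160034179688, 14.645601272583008), 89.16060638427734)
B [[15, 133, 238], [14, 141, 230], [14, 145, 211], [14, 146, 225], [15, 134, 240]] [[12, 172, 208], [12, 173, 209], [12, 170, 212]]
coaster 92.0 [ 88.2 159.9] (55.08024597167969, 64.42603302001953) [563.8  -5.7   5. ] ((565.0888671875, -5.913444995880127), 44.51282501220703)
stand [[592.5 163.8   6. ]
 [541.2 365.8   6. ]] [[640.6 389.   20. ]
 [690.4 187.8  20. ]] 208.45572270911777 207.23781708397445 [np.float64(104.24867252944935), np.float64(103.90639527828242)]
or 624.0
[[ 160.   143.   535.1 -432.5  136. ]
 [ 300.   162.   556.8 -274.7  136. ]
 [ 314.   168.   563.7 -258.5  136. ]
 [ 309.   176.   572.9 -264.   136. ]
 [ 187.   184.   582.  -405.7  136. ]]
blue 499.5
[[ 324.   248.   689.4 -232.3   72. ]
 [ 312.   264.   714.9 -249.1   72. ]
 [ 201.   250.   692.3 -412.7   72. ]
 [ 315.   223.   650.9 -246.7   72. ]]
blue 320.5
[[ 297.   244.   683.  -271.9   72. ]
 [ 214.   230.   661.2 -391.7   72. ]
 [ 299.   227.   656.8 -269.5   72. ]]
```

View pics/w1c.png

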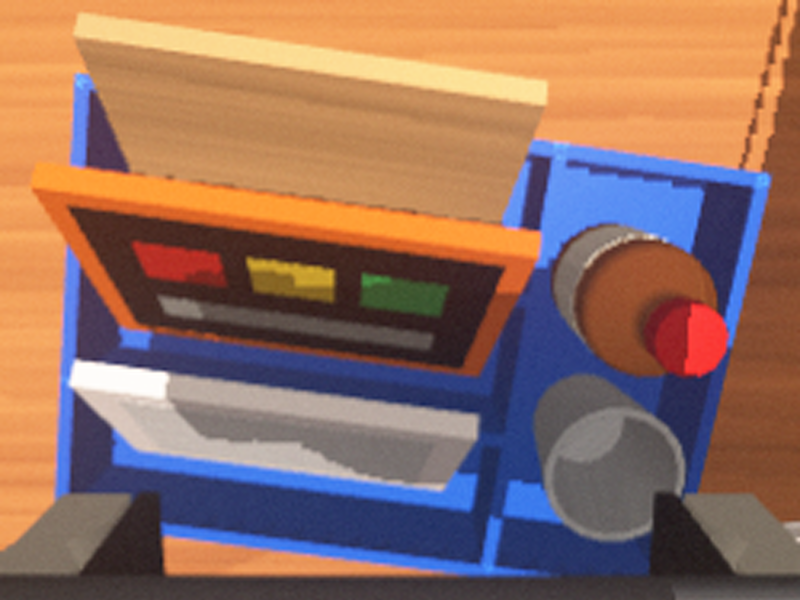

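View pics/w2c.png

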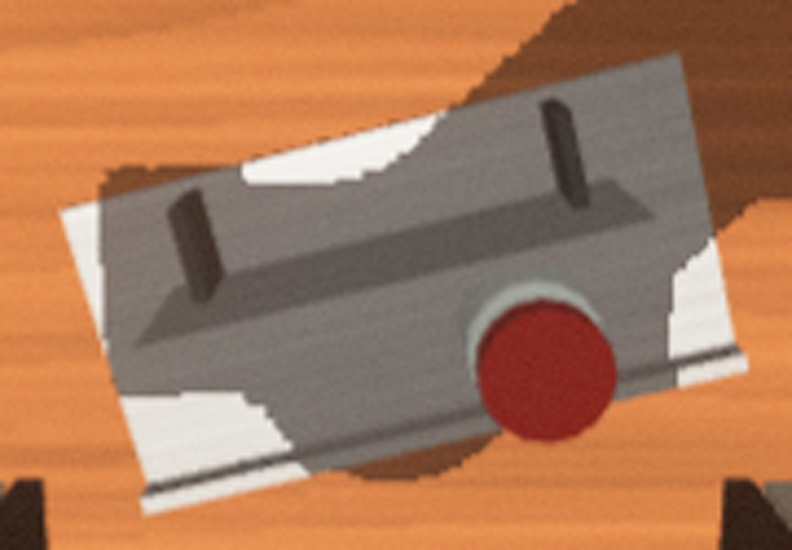

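The crops give sharp corners. The tablet's upper back edge runs (160.3,136.6) to (319,158.4), and the board's top is well clear behind it. The stand corners are (203.6,178), (344.5,142.3), (360,213.6) and (222.5,247.3). I fit the stand pose, then move the jar.

```bash
python3 - <<'E'
from h import *
import pickle
np.set_printoptions(precision=1,suppress=True)
A,B=pickle.load(open("w.pkl","rb"))
P=np.vstack([onz(B,[(203.6,178),(344.5,142.3)],6),onz(B,[(360,213.6),(222.5,247.3)],20)])[:,:2]
L=np.array([[-70,-105],[-70,105],[36,105],[36,-105.]])
Pc,Lc=P-P.mean(0),L-L.mean(0)
a=np.arctan2(sum(Lc[:,0]*Pc[:,1]-Lc[:,1]*Pc[:,0]),(Lc*Pc).sum()); Rm=np.array([[np.cos(a),-np.sin(a)],[np.sin(a),np.cos(a)]])
o=P.mean(0)-Rm@L.mean(0); print("stand",o,np.degrees(a),"res",P-(L@Rm.T+o))
jar=np.array([625.5,314.5]); print("jar in stand",Rm.T@(jar-o))
np.save("stand.npy",[*o,a])
T=onz(A,[(160.3,136.6),(319,158.4)],135.9); print("tab",T,np.linalg.norm(T[0]-T[1]),np.degrees(np.arctan2(*(T[1]-T[0])[:2][::-1])))
F=onz(A,[(319,166)],140.9);print(F)
for z in(117,136): W=onz(A,[(174.4,89.4),(321,110.6)],z); print("board",W,np.linalg.norm(W[0]-W[1]))
C=onz(A,[(174.4,108.75),(390,139.7)],72); print("crate",C,np.linalg.norm(C[0]-C[1]),np.degrees(np.arctan2(*(C[1]-C[0])[:2][::-1])))
Q=q(a+np.pi/2)
bot.move_gripper(72,20)
bot.move_ptp([*jar,150],Q); bot.line_to([*jar,42],120)
bot.move_gripper(30,20); s=bot.read_state(); print(s["width"],s["finger_force"],s["tcp_pos"],s["contact_force"])
bot.line_to([*jar,190],120); s=bot.read_state(); print(s["width"],s["t"])
E
```

```text
stand [633.2 280.2] 14.180390391548697 res [[-0.1  0.5]
 [ 0.6  0.2]
 [-0.8 -0.3]
 [ 0.3 -0.4]]
jar in stand [ 0.9 35.1]
tab [[ 528.  -431.5  135.9]
 [ 552.8 -253.2  135.9]] 180.0794259503012 82.10230101504064
[[ 560.8 -253.6  140.9]]
board [[ 476.3 -417.5  117. ]
 [ 499.9 -250.1  117. ]] 169.07896039792584
board [[ 478.5 -411.3  136. ]
 [ 500.9 -252.7  136. ]] 160.15292699250125
crate [[ 494.7 -434.    72. ]
 [ 534.5 -150.2   72. ]] 286.57726008500333 82.02270730955759
42.96282639657229 20.00128558956476 [625.7 314.7  42.3] [-0.6  0.9  1.7]
42.89959658760898 8.6833
```

```bash
python3 - <<'E'
from h import *
np.set_printoptions(precision=1,suppress=True)
o=np.load("stand.npy"); Q=q(o[2]+np.pi/2); c=[565.3,-6]
bot.move_ptp([*c,150],Q); bot.line_to([*c,60],100); bot.line_to([*c,41.6],25)
bot.pause(.2); s=bot.read_state(); print(s["contact_force"],s["tcp_pos"])
bot.move_gripper(72,20); bot.line_to([*c,170],120)
S=shot("wrist"); T=shot("side"); U=shot("scene")
for X in(S,T,U):
    m=mask(X,(0,180,60),(5,255,255))|mask(X,(174,180,60),(180,255,255))
    for b in blobs(m)[:4]: p,r=cv2.minEnclosingCircle(b); print("red",p,r,onz(X,[p],80)[0])
# tilted pose feasibility
def qt(y,lean,flip):
    e=R.from_euler("z",y)*R.from_euler("y",-lean)  # tablet frame: x screen normal, z up edge
    M=e.as_matrix(); z=-M[:,2]; yy=M[:,0]*flip; return M,R.from_matrix(np.c_[np.cross(yy,z),yy,z]).as_quat()
for f in(1,-1):
    for nm,y,top in(("crate",np.radians(-7.9),[545,-343,138]),("stand",o[2],[590,269,140])):
        M,Qt=qt(y,np.radians(30),f)
        for up in(-37,130): print(f,nm,up,bot.solve_ik(np.array(top)+M[:,2]*up,Qt))
print(bot.read_state()["t"])
E
```

```text
[ 0.5  0.6 -1.2] [565.3  -6.   41.7]
red (277.2176513671875, 212.3285675048828) 22.93018913269043 [564.3  -6.   80. ]
red (280.0, 213.0) 6.708303928375244 [565.9   0.2  80. ]
red (173.5, 333.5) 11.068072319030762 [ 562.1 -391.    80. ]
red (290.19049072265625, 227.73809814453125) 7.027930736541748 [569.4  -9.2  80. ]
red (240.0853729248047, 269.3414611816406) 6.085021018981934 [ 558.7 -180.9   80. ]
red (414.875, 15.5) 5.4787516593933105 [ 257.9 1156.6   80. ]
1 crate -37 [-0.3  0.2 -0.5 -0.3 -0.3 -2.7]
1 crate 130 [-0.4 -0.  -0.5 -0.2 -0.6 -2.8]
1 stand -37 None
1 stand 130 [ 0.9 -0.1 -0.8  0.7 -0.5  1.9]
-1 crate -37 [-0.3  0.2 -0.5 -0.3 -0.3  0.4]
-1 crate 130 [-0.4 -0.  -0.5 -0.2 -0.6  0.3]
-1 stand -37 None
-1 stand 130 [ 0.9 -0.1 -0.8  0.7 -0.5 -1.2]
14.1417
```

```bash
cat >> h.py <<'E'
def pose(foot,yaw,lean,s,phi=0,flip=-1):
    """TCP pose for tool gripping a tablet whose back-lower mid edge is at foot; s = TCP distance up the slab; phi in-plane turn"""
    M=(R.from_euler("z",yaw)*R.from_euler("y",-lean)).as_matrix()
    p=np.array(foot)+M[:,0]*5+M[:,2]*s
    y=M[:,0]*flip; z=R.from_rotvec(M[:,0]*phi).apply(-M[:,2])
    return p,R.from_matrix(np.c_[np.cross(y,z),y,z]).as_quat(),M
E
python3 - <<'E'
from h import *
o=np.load("stand.npy"); ox=np.array([np.cos(o[2]),np.sin(o[2])])
rad=np.radians
for f in(-1,1):
  for phi in(-30,-20,-10,0,10,20,30):
    r=[]
    for lean in(0,10,15,20,25,28,30,32):
        foot=[*(o[:2]+ox*17),8]
        p,Q,_=pose(foot,o[2],rad(lean),112,rad(phi),f); j=bot.solve_ik(p,Q); r.append(None if j is None else np.round(j,1).tolist())
    p,Q,_=pose([620,-353,6],rad(-7.9),rad(30),112,rad(phi),f); c=bot.solve_ik(p,Q)
    print(f,phi,[(l,x) for l,x in zip((0,10,15,20,25,28,30,32),r) if x][-1:],sum(x is not None for x in r),None if c is None else np.round(c,1))
E
```

```text
-1 -30 [(32, [0.9, 0.4, -0.8, 1.3, -0.8, -2.0])] 8 None
-1 -20 [(32, [0.8, 0.3, -0.9, 1.5, -0.6, -2.0])] 8 None
-1 -10 [(28, [0.6, 0.2, -0.9, 1.5, -0.3, -1.9])] 6 None
-1 0 [(25, [0.6, 0.2, -0.9, 1.2, -0.2, -1.5])] 5 [-0.3  0.3 -0.5 -0.3 -0.3  0.4]
-1 10 [(25, [0.7, 0.2, -0.6, 0.2, -0.2, -0.6])] 5 [-0.5  0.3 -0.3 -0.6 -0.6  0.8]
-1 20 [(32, [0.6, 0.2, -0.5, -0.6, -0.3, 0.3])] 8 [-0.6  0.4 -0.1 -0.7 -0.9  1. ]
-1 30 [(32, [0.3, 0.3, -0.3, -1.0, -0.6, 0.8])] 8 [-0.7  0.5 -0.  -0.8 -1.1  1.1]
1 -30 [(32, [0.9, 0.4, -0.8, 1.3, -0.8, 1.2])] 8 None
1 -20 [(32, [0.8, 0.3, -0.9, 1.5, -0.6, 1.1])] 8 None
1 -10 [(28, [0.6, 0.2, -0.9, 1.5, -0.3, 1.3])] 6 None
1 0 [(25, [0.6, 0.2, -0.9, 1.2, -0.2, 1.6])] 5 [-0.3  0.3 -0.5 -0.3 -0.3 -2.7]
1 10 [(25, [0.7, 0.2, -0.6, 0.2, -0.2, 2.5])] 5 [-0.5  0.3 -0.3 -0.6 -0.6 -2.3]
1 20 [(32, [0.6, 0.2, -0.5, -0.6, -0.3, -2.9])] 4 [-0.6  0.4 -0.1 -0.7 -0.9 -2.1]
1 30 [(32, [0.3, 0.3, -0.3, -1.0, -0.6, -2.3])] 7 [-0.7  0.5 -0.  -0.8 -1.1 -2. ]
```

The jar stands centred on the coaster. An in-plane wrist turn of about 18–20° makes both tablet poses reachable, so I check every waypoint and then grasp.

```bash
cat >> h.py <<'E'
rad=np.radians; PHI=rad(20); SG=116; YC=rad(-7.9); LEAN=rad(30)
_M=pose([0,0,0],YC,LEAN,0)[2]
FC=np.array([540.4,-342.3,135.9])-150*_M[:,2]+_M[:,1]*6
st=np.load("stand.npy"); SX=np.array([np.cos(st[2]),np.sin(st[2]),0]); SY=np.array([-SX[1],SX[0],0])
E
python3 - <<'E'
from h import *
np.set_printoptions(precision=2,suppress=True)
print("foot",FC)
pts=[(FC,YC,s) for s in(SG+70,SG,SG+170)]+[(FC+[0,0,60],YC,SG+170)]
for xb in(15,18):
  for dz in(0,15,80,140): 
    pts.append((np.array([*st[:2],6+dz])+SX*xb,st[2],SG))
for f,y,s in pts:
    p,Q,M=pose(f,y,LEAN,s,PHI); j=bot.solve_ik(p,Q); print(np.round(p),j)
bot.move_gripper(34,35)
for i,s in enumerate((SG+70,SG)):
    p,Q,M=pose(FC,YC,LEAN,s,PHI)
    if i==0: bot.move_ptp(p,Q)
    else: bot.line_to(p,80)
st_=bot.read_state(); print(st_["contact_force"],st_["t"],st_["tcp_pos"])
shot("wrist","g1"); shot("side","g2")
a=cv2.imread("pics/g1.png");b=cv2.imread("pics/g2.png")[100:310,220:420]
cv2.imwrite("pics/g.png",np.hstack([cv2.resize(a,(420,400)),cv2.resize(b,(380,400))]))
E
```

```text
foot [ 615.51 -346.67    6.  ]
[ 528. -334.  170.] [-0.65  0.27 -0.16 -0.69 -0.98  0.95]
[ 562. -339.  109.] [-0.63  0.37 -0.15 -0.73 -0.9   1.01]
[ 478. -328.  256.] [-0.68  0.13 -0.14 -0.64 -1.13  0.87]
[ 478. -328.  316.] [-0.68  0.08 -0.06 -0.61 -1.22  0.79]
[596. 271. 109.] [ 0.58  0.23 -0.45 -0.54 -0.34  0.22]
[596. 271. 124.] [ 0.59  0.21 -0.45 -0.5  -0.35  0.17]
[596. 271. 189.] [ 0.62  0.12 -0.43 -0.36 -0.44  0.01]
[596. 271. 249.] [ 0.63  0.05 -0.38 -0.28 -0.55 -0.09]
[599. 271. 109.] [ 0.58  0.24 -0.44 -0.54 -0.34  0.22]
[599. 271. 124.] [ 0.59  0.21 -0.44 -0.5  -0.35  0.17]
[599. 271. 189.] [ 0.61  0.12 -0.43 -0.36 -0.44  0.01]
[599. 271. 249.] [ 0.62  0.06 -0.38 -0.28 -0.55 -0.09]
[-0.16 -0.14 -0.03] 18.2167 [ 562.44 -339.49  109.41]
```

View pics/g.png

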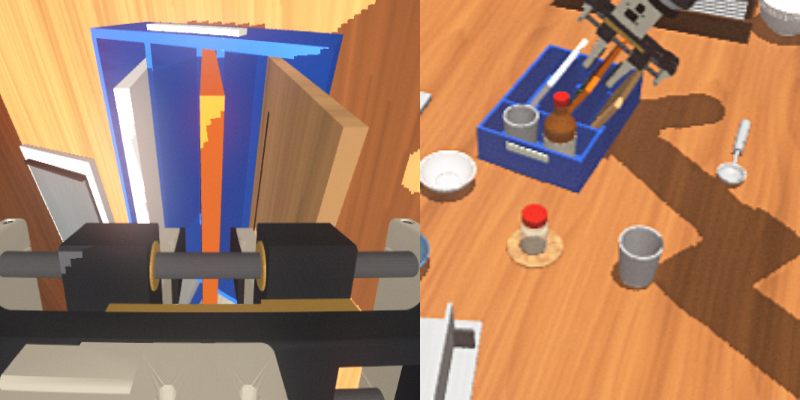

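The tablet edge is midway between the fingers, clear of the board, and the jar is upright on the coaster. Close and draw it out.

```bash
python3 - <<'E'
from h import *
np.set_printoptions(precision=2,suppress=True)
bot.move_gripper(4,35); s=bot.read_state(); print(s["width"],s["finger_force"],s["contact_force"])
p,Q,M=pose(FC,YC,LEAN,SG+30,PHI); bot.line_to(p,60); s=bot.read_state(); print(s["width"],s["contact_force"])
p,Q,M=pose(FC,YC,LEAN,SG+170,PHI); bot.line_to(p,110)
bot.line_to(p+[0,0,60],120)
bot.move_ptp(*pose(np.array([*st[:2],146])+SX*17+SY*6,st[2],LEAN,SG,PHI)[:2]); bot.pause(.3)
s=bot.read_state(); print(s["width"],s["contact_force"],s["t"],s["tcp_pos"])
S=shot("side");W=shot("wrist","p1");U=shot("scene")
cv2.imwrite("pics/p.png",np.hstack([cv2.resize(X["im"][y:y+210,x:x+200],(400,420)) for X,x,y in((S,120,150),(U,290,30))])[:,:,::-1])
E
```

```text
9.721700226223284 34.98935401439667 [0.21 0.35 2.18]
10.076487113949835 [ 0.79  0.4  -1.45]
9.81735895992308 [-0.17  0.31 -3.78] 24.075 [596.37 276.58 248.97]
```

View pics/p.png

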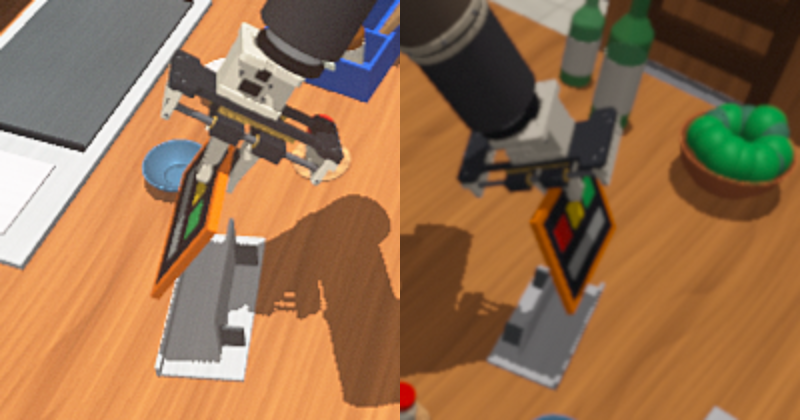

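The tablet hangs level over the stand with the screen to the lip side. The lower corners in scene pixels are about (376,185) for -y and (396,145) for +y, and the +y one is at (197,297) in the side view. I check these against the expected positions.

```bash
python3 - <<'E'
from h import *
np.set_printoptions(precision=1,suppress=True)
S,U,W=shot("side"),shot("scene"),shot("wrist")
def proj(X,P):
    c=np.atleast_2d(P)@X["V"][:3,:3].T+X["V"][:3,3]
    return cv2.projectPoints(np.c_[c[:,0],-c[:,1],-c[:,2]],np.zeros(3),np.zeros(3),X["K"],X["d"])[0].reshape(-1,2)
s=bot.read_state(); p,Q,M=pose(np.array([*st[:2],146])+SX*17+SY*6,st[2],LEAN,SG,PHI)
foot=s["tcp_pos"]-5*M[:,0]-SG*M[:,2]-6*M[:,1]; print("expected foot",foot)
C=np.array([foot+M[:,0]*f+M[:,1]*y+M[:,2]*h for f in(0,10) for h in(0,150) for y in(-90,90)])
for X,n in((S,"side"),(U,"scene")):
    print(n,"exp (back lo-,lo+,hi-,hi+, front ...)",proj(X,C).tolist().__repr__() if 0 else proj(X,C).round(0).tolist())
    for b in blobs(mask(X,(5,200,100),(14,255,255)),40)[:3]: print(cv2.contourArea(b),cv2.approxPolyDP(cv2.convexHull(b),2,True).reshape(-1,2).tolist())
f=tri([(S,(197,297)),(U,(396,145))]); print("corner +y",f,"exp back/front",C[1],C[5])
for X in(S,U): print("proj stand: rest top ends, lip",proj(X,[[*(st[:2]+SX[:2]*x+SY[:2]*y),z] for x,y,z in((-30,-75,85),(-30,75,85),(36,-105,20),(36,105,20))]).round(0).tolist())
a=cv2.resize(np.array(U["im"][100:200,340:420]),(480,600)); cv2.imwrite("pics/u.png",a[:,:,::-1])
E
```

```text
expected foot [649.7 284.3 146. ]
side exp (back lo-,lo+,hi-,hi+, front ...) [[215.0, 238.0], [200.0, 300.0], [242.0, 202.0], [229.0, 266.0], [211.0, 236.0], [195.0, 299.0], [238.0, 201.0], [224.0, 265.0]]
260.5 [[236, 223], [227, 266], [200, 298], [196, 298], [197, 291]]
scene exp (back lo-,lo+,hi-,hi+, front ...) [[373.0, 187.0], [395.0, 143.0], [354.0, 140.0], [379.0, 98.0], [377.0, 187.0], [398.0, 143.0], [358.0, 140.0], [383.0, 97.0]]
273.0 [[367, 124], [396, 142], [375, 186], [355, 142], [361, 129]]
corner +y [635.5 366.3 147. ] exp back/front [627.6 371.6 146. ] [636.  373.7 151. ]
proj stand: rest top ends, lip [[235.0, 259.0], [225.0, 310.0], [214.0, 263.0], [197.0, 334.0]]
proj stand: rest top ends, lip [[355.0, 190.0], [373.0, 155.0], [369.0, 221.0], [392.0, 171.0]]
```

```bash
python3 - <<'E'
from h import *
np.set_printoptions(precision=1,suppress=True)
def P(z,xb=18.2): return pose(np.array([*st[:2],z])+SX*xb+SY*6,st[2],LEAN,SG,PHI)[0]
bot.line_to(P(60),100); bot.line_to(P(11),50); bot.pause(.3)
f0=bot.read_state()["contact_force"]; print(f0)
z=11
while z>3:
    z-=1; bot.line_to(P(z),15); bot.pause(.1); s=bot.read_state(); f=s["contact_force"]-f0; print(z,f,s["width"])
    if np.linalg.norm(f)>4: break
S=shot("side");U=shot("scene");W=shot("wrist","p2")
cv2.imwrite("pics/pl.png",np.hstack([cv2.resize(X["im"][y:y+140,x:x+130],(390,420)) for X,x,y in((S,160,220),(U,320,110))])[:,:,::-1])
print(s["t"],s["tcp_pos"])
E
```

```text
[ 1.4 -1.6 -3.8]
10 [-0.5  2.7  1. ] 9.813219429365319
9 [-1.4  1.8  0.5] 9.63986407349734
8 [-1.2  1.9 -0.3] 10.0341671368556
7 [-1.8  1.4  0.3] 9.697849771760763
6 [-2.2  0.1  4.1] 9.80213559787202
28.5667 [597.7 277.5 109.4]
```

View pics/pl.png

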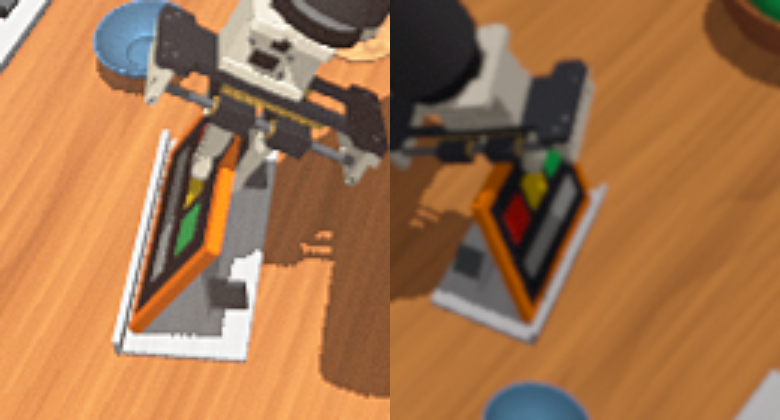

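The foot is on the trough floor inside the lip. Release and back off along the fingers.

```bash
python3 - <<'E'
from h import *
np.set_printoptions(precision=1,suppress=True)
bot.move_gripper(14,35); bot.pause(.4); bot.move_gripper(36); bot.pause(.2)
s=bot.read_state(); print(s["contact_force"])
z=R.from_quat(s["eef_rot"]).as_matrix()[:,2]
bot.line_to(s["tcp_pos"]-z*70,80); p=bot.read_state()["tcp_pos"]; bot.line_to(p+[-100,-60,80],150); bot.pause(.3)
S=shot("side");U=shot("scene")
cv2.imwrite("pics/fin.png",np.hstack([cv2.resize(X["im"][y:y+260,x:x+260],(400,400)) for X,x,y in((S,150,120),(U,180,100))])[:,:,::-1])
print(bot.read_state()["t"])
E
```

```text
[0.  0.2 0.1]
32.8167
```

View pics/fin.png

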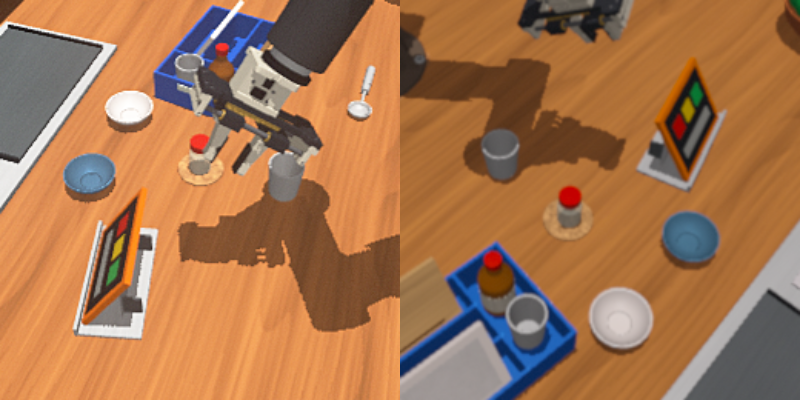

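The tablet leans on the stand facing the lip side, the jar is on the coaster, and everything else is in place. One numeric check of centring before handing in.

```bash
python3 - <<'E'
from h import *
np.set_printoptions(precision=1,suppress=True)
S,U=shot("side"),shot("scene")
Rm=np.c_[SX[:2],SY[:2]]
H={}
for X,n in((S,"s"),(U,"u")):
    b=blobs(mask(X,(5,180,100),(16,255,255)),40)
    b=[c for c in b if (cen(c)[0]<260 if n=="s" else cen(c)[0]>340 and cen(c)[1]<230)]
    h=np.vstack(b).reshape(-1,2); q_=cv2.approxPolyDP(cv2.convexHull(h),2,True).reshape(-1,2); H[n]=q_; print(n,q_.tolist())
# tops: highest row point = +y top in scene; -y top in side
hs,hu=np.array(H["s"]),np.array(H["u"])
for nm,ps,pu in(("bottom",None,hu[hu[:,1].argmax()]),("side bottom",hs[hs[:,1].argmax()],None)):
    X,p=(U,pu) if ps is None else (S,ps); w=onz(X,[p],9)[0]; print(nm,p,Rm.T@(w[:2]-st[:2]))
for p,X,z in((hu[hu[:,1].argmin()],U,134),(hu[hu[:,0].argmin()],U,134),(hs[hs[:,1].argmin()],S,134)):
    print("top",p,Rm.T@(onz(X,[p],z)[0][:2]-st[:2]))
E
```

```text
s [[245, 242], [243, 267], [234, 304], [205, 330], [203, 328], [217, 271], [242, 241]]
u [[441, 84], [442, 115], [364, 216], [344, 178], [365, 140]]
bottom [364 216] [ 16.9 -87.2]
side bottom [205 330] [22.6 87.6]
top [441  84] [ 66.8 443.5]
top [344 178] [-63.2 -89. ]
top [242 241] [-49.1 -95.6]
```

The lower corners sit at stand y -87 and +88 with x about +20, and the top is about 75 mm further back, so it is centred and well leaned.

```bash
python3 -c "
from plant import bot
print(bot.close_job())"
```

```text
the job is handed in; nothing more can be done
None
```

I handed the job in at about 33 s: the jar stands upright on the coaster, the tablet leans centred on the stand facing the guests, and nothing was dropped or visibly moved; no verdict came back.

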